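# Clear a jammed lens tube with a push rod

## Task

Tip the leaning grey lens tube up until it stands fully upright against its stop (the red bar on its side is there to move it by). Then take the rod with the yellow handle and push it down inside the tube to drive the jammed orange plug out of the bottom into the blue tray underneath. Finally draw the rod out and put it back all the way down in the stand it came from, leaving the tube upright, the plug in the tray, and the thick blue-handled rod and the other loose items where they are.

Things in the scene. Friction and masses are not known exactly. Their poses are not given: they have to be found in the camera images.
- fixture: Fixed fixture: blue open tray, 150 mm (x) by 104 mm (y), rim 26 mm high, with two aluminium cheeks (30 mm wide, 126 mm high) outside it, from 53 to 63 mm either side in y. Between them the grey tube swings on a pivot 112 mm above the table, along the fixture's y, above its middle. Origin: centre of the underside. The tube leans towards -x. The tray's floor is 4 to 5 mm thick.
- tube (a joint): Swing of the tube (rad): 0 = leaning 0.70 rad to the fixture's -x (the start), 0.70 = upright against its stop, over the middle of the tray. Stiff hinge, stays where left; 3 to 8 N moves the bar along its arc (a level push may jam). Tube 100 mm long, 45 mm outside, bore 37 mm, open at both ends, pivot 35 mm from its foot. Upright, its foot is 77 mm and its mouth 177 mm above the table.
- tube_mouth (a point): Centre of the tube's upper open end. z points out of the mouth along the tube.
- tube_foot (a point): Centre of the tube's lower open end. z points up the tube towards the mouth.
- bar_mid (a point): Point on the centre line of the red tipping bar: round, 12 mm thick, sticking out from the tube along the fixture's +y (parallel to the pivot), 55 mm above the pivot along the tube. The point is 95 mm from the tube's axis, 25 mm from the bar's free end and 32 mm beyond the cheek. Upright, the bar is 167 mm above the table, straight above the pivot. Push it or pinch it from above.
- plug: Orange plastic plug, diameter 34 mm, 60 mm long, about 60 g. It starts wedged in the tube with its ends 2 and 62 mm above the tube's foot, gripped by rubber spring pads in the wall 23 to 45 mm above the foot. It takes 4 to 15 N to push, and drops into the tray once its upper end is under about 20 mm above the foot. Origin: centre of its lower end, z to its upper end.
- plug_mid (a point): Centre of the orange plug.
- rod_thin: The push rod: white shaft 24 mm in diameter and 110 mm long, with a round yellow handle on top, 30 mm in diameter and 40 mm tall (whole rod 150 mm, about 100 g). It starts upright in its stand. Origin: centre of the shaft's lower tip, z up along the rod; the handle spans z = 110 to 150 mm.
- stand_thin: Fixed aluminium block 74 x 74 x 60 mm with a round blind hole 30 mm in diameter and 50 mm deep in the middle of its top, holding the yellow-handled rod. Origin: centre of the underside. The seated rod's tip stands 10 mm above the table, the handle at 120 to 160 mm.
- rod_thick: Bystander: a similar rod with a blue handle 42 mm in diameter, its white shaft 40 mm thick, too thick for the tube; upright in its own stand, of the same size as the other. Origin: centre of the lower tip. Leave it there.
- mirror_mount: Bystander: mirror mount on a round foot, 56 mm across, 121 mm high. Origin: centre of the underside.
- driver: Bystander: green-handled screwdriver lying on the table, 170 mm long. Origin: near its middle, on the underside.
- lens_jar: Bystander: amber jar, 56 mm across, 75 mm high. Origin: centre of the underside.
- lens_case: Bystander: grey flat case 75 x 75 x 28 mm. Origin: centre of the underside.
- retaining_ring: Bystander: black ring 64 mm across, 12 mm high. Origin: centre of the underside.
- post_base: Bystander: steel post 13 mm thick on a black foot 50 x 75 mm, 95 mm high in all. Origin: centre of the underside.
There are look-alikes about, which are no part of the job. What is shaped like the rod_thin but pink or purple is not meant.

How it is judged:
By the outcome, as a careful person would: the job done as asked, in the order asked, and still so for the second after the job is handed in, with the robot touching nothing.
It also fails if it takes over 72 s, if anything falls off the work surface, if the arm or the gripper's body presses on something with over 40 N, if the wrist force passes 120 N, or if a joint passes its speed limit or range.

## Robot

A 6-joint arm with a two-finger parallel gripper is mounted at the origin on the work surface. World frame = base frame: x ahead of the robot, y to its left, z up, the work surface at z = 0. Lengths are in m, angles in rad, forces in N, time in s.
With the tool pointing down it reaches from about 0.3 to 0.875 m from the base axis. Payload 6.4 kg.
Tool frame: the origin (TCP) lies midway between the tips of the shut fingers; the grasp point (between the pads) lies 19 mm behind it; z points along the fingers, y is the direction in which the jaws open and shut (so a half turn about z gives the same grasp; the last joint's range is limited). The gripper opens to 85 mm and grips with 20 to 120 N. Pads are 22 mm wide; open, the fingers measure 114 mm over their backs; the gripper's body (76 mm by 85 mm) begins 54 mm behind the grasp point. The pads swing forward as they close: fully open they stand 13 mm farther back than shut.
Start: joints at [-1.501, 0.181, 1.607, -0, 1.354, -0.206], TCP at [0.157, -0.553, 0.231] pointing down, gripper open.
Joint ranges: [-2.99, 2.99], [-0.89, 2.07], [0.3, 2.58], [-1.14, 4.28], [0, 2.63], [-3.12, 3.12]. Speed limits (rad/s): [2.57, 2.57, 3.01, 3.14, 3.14, 3.14].

## Interface

Orientations are given as a rotation vector (axis times angle).
In Python, from workcell import r gives the robot as it stands. The module is installed in compiled form; this text tells all that it offers.
- The arm moves only by the tool drive_tool, never from a script. Its argument "steps" is a list of rows, each an object of numbers: "tx", "ty", "tz": the shift along the tool's x, y, z in units of 30 mm (1.0 is 30 mm); "yaw": the turn about the tool's z in units of 5 degrees (1.0 is 5 degrees). A call has 1 to 5 rows; each row shifts and turns the commanded pose from where the row before left it, along the tool's axes as they then stand; what a row does not reach is not made up. A row lasts 1/12 s, in which the tool goes at most 41.7 mm and 7.16 degrees, less where a joint would pass 70% of its speed; a pose out of reach is approached as far as the arm can. A call is refused whole if a number of a shift passes 1 or a number of a turn 1, either way. A call with a gripper value outside its range is refused whole. "gripper" is the opening, from 0 (shut) to 1 (fully open), set as the call begins (left out, the last holds). The fingers move at their own pace and stop on an object; "grip_force" is the grip in N (left out, the last holds). Time passes only in rows, so rows that do not move let the fingers close. It gives the time, the measured TCP pose, the force and the opening at its end, in the units of the state.
- r.sense(): the state, without advancing time (a new reading comes with each control period).
- r.capture(name): name is "scene" or "top" or "wrist"; returns (picture, depth): 420x560x3 uint8, red, green, blue; 420x560 float32, m along the optical axis (not along the pixel's ray), 0 where there is no reading.
- r.camera_info(name): a dict with "fov_y" (degrees; the focal length in pixels is half the picture's height over the tangent of half this angle, whatever the lens; pixels are square), "cx", "cy" (the principal point, pixels), "origin" and "rotation" of the camera in the world. Camera axes: x right, y down, z forward; pixel columns grow to the right and rows downward; lengths in m; the calibration is good to about 2 mm. A picture is of the moment at which its call begins: read the wrist's pose just before it. camera_info takes no time and is no camera call; for the wrist camera it gives the pose at the moment of the call.
- r.sign_off(): hands the job in, once; it reports no verdict.
Trained networks look in the newest picture that a camera, given by its name, has taken for a name from the list of things; names that differ only in an ending like _2 or _b are one class to them, and where a whole thing is asked for, a point or a joint stands for the part that bears it (a point fixed in the world has none). Each returns a list of dicts, best first, with "conf" (0 to 1); they miss things now and then, are a little off and sometimes report something else, mostly with a low value. They report only what shows in the picture. A call takes as long as a camera call. They do not tell look-alikes from the thing itself.
- r.boxes_of(camera, target): "centre" ([column, row] in pixels, amid what is visible of it).
- r.mark_of(camera, target): "centre" ([column, row] in pixels: a listed point, or the origin of a listed thing).
The state is a dict: "time": time; "qpos": joint angles; "dq": joint speeds; "joint_efforts": joint torques, N m; "tcp_pos": TCP position; "orientation": TCP orientation; "wrist_force": force on the tool from outside, world axes, zero at the start; "moment": the same for the moment, N m; "opening": finger opening in m.
Only numpy, scipy, OpenCV 4.12 (cv2) and the standard library are available. Lean on these libraries where they do the work, as an engineer would, in place of code of your own. Each camera call takes 0.05 s, during which the arm holds its last target. There are 200 camera calls.

## Working session

There is one attempt and no reset: what is moved stays moved. The work goes in short steps, Python scripts to look and compute and a tool call to move; the robot and the scene stay as the last step left them, time stands still between calls to the robot, and variables do not carry over. Pictures are saved under pics/ and viewed, about 8 in all and at most 12, crops included, and the job is handed in when it is done.

Besides the shell and the picture viewer there is one more tool, called as a command line: name --argument value ..., lists and objects as JSON in quotes. drive_tool: Moves the arm, as the interface text tells. Its arguments: {"type":"object","properties":{"steps":{"type":"array","items":{"type":"object","properties":{"tx":{"type":"number"},"ty":{"type":"number"},"tz":{"type":"number"},"yaw":{"type":"number"}}}},"gripper":{"type":"number"},"grip_force":{"type":"number"}},"required":["steps"]}

```bash
mkdir -p pics; cat > h.py <<'E'
import numpy as np, cv2
from workcell import r
from scipy.spatial.transform import Rotation as R
def cam(n):
    i=r.camera_info(n); Rm=np.array(i['rotation'])
    if Rm.shape!=(3,3): Rm=R.from_rotvec(Rm).as_matrix()
    return 210/np.tan(np.radians(i['fov_y'])/2),i['cx'],i['cy'],np.array(i['origin']),Rm
def ray(n,p,c=None):
    f,cx,cy,o,Rm=c or cam(n); d=Rm@np.array([(p[0]-cx)/f,(p[1]-cy)/f,1]); return o,d
def at_z(n,p,z,c=None):
    o,d=ray(n,p,c); return o+d*(z-o[2])/d[2]
def proj(n,X,c=None):
    f,cx,cy,o,Rm=c or cam(n); q=Rm.T@(np.array(X)-o); return np.array([f*q[0]/q[2]+cx,f*q[1]/q[2]+cy])
def tri(a,b):
    (o1,d1),(o2,d2)=a,b; A=np.stack([d1,-d2],1); s=np.linalg.lstsq(A,o2-o1,rcond=None)[0]
    p,q=o1+s[0]*d1,o2+s[1]*d2; return (p+q)/2,np.linalg.norm(p-q)
def cloud(n,dep,c=None):
    f,cx,cy,o,Rm=c or cam(n); v,u=np.mgrid[:420,:560]
    return np.stack([(u-cx)/f*dep,(v-cy)/f*dep,dep],-1)@Rm.T+o
E
cat > a.py <<'E'
from h import *
np.set_printoptions(precision=4,suppress=True)
ims=[]
for n in('scene','top'):
    im,d=r.capture(n); ims.append(im); np.savez(n,im=im,d=d)
    c=cam(n); print(n,c[3],c[4][:,2],c[0])
    for t in ['fixture','tube','tube_mouth','tube_foot','bar_mid','rod_thin','stand_thin','rod_thick']:
        for f in(r.mark_of,):
            print(t,[(np.round(x['centre'],1).tolist(),round(x['conf'],2)) for x in f(n,t)[:3]])
    cv2.imwrite(f'pics/{n}.png',im[:,:,::-1])
s=r.sense();print(s['time'],s['tcp_pos'],s['orientation'],s['wrist_force'])
E
python3 a.py
```

```text
scene [ 0.8787 -0.5815  0.6472] [-0.3985  0.6914 -0.6026] 383.45879023946543
fixture [([291.1, 244.1], 0.81)]Traceback (most recent call last):
  File "a.py", line 9, in <module>
    print(t,[(np.round(x['centre'],1).tolist(),round(x['conf'],2)) for x in f(n,t)[:3]])
                                                                            ~^^^^^
ValueError: it knows: bar_mid, driver, fixture, lens_case, lens_jar, mirror_mount, plug, plug_mid, post_base, retaining_ring, rod_thick, rod_thin, stand_thin, tube_foot, tube_mouth
```

```bash
sed -i "s/'tube',//" a.py; python3 a.py
```

```text
scene [ 0.8787 -0.5815  0.6472] [-0.3985  0.6914 -0.6026] 383.45879023946543
fixture [([291.5, 245.1], 0.59)]
tube_mouth [([280.9, 186.0], 0.91)]
tube_foot [([295.4, 225.6], 0.67), ([147.7, 304.9], 0.23)]
bar_mid [([308.8, 170.1], 0.58)]
rod_thin [([336.7, 294.0], 0.92), ([240.1, 296.3], 0.85), ([196.6, 307.5], 0.64)]
stand_thin [([238.9, 297.7], 0.67)]
rod_thick [([186.1, 368.5], 0.84), ([267.3, 356.9], 0.71)]
top [0.4029 0.0323 1.1102] [ 0.1508 -0.0205 -0.9883] 429.1598926462106
fixture [([262.1, 215.8], 0.6)]
tube_mouth [([262.6, 224.2], 0.92)]
tube_foot [([264.7, 199.6], 0.67), ([342.7, 216.9], 0.2)]
bar_mid [([215.9, 208.0], 0.9)]
rod_thin [([371.2, 244.8], 0.79), ([262.1, 206.5], 0.72), ([294.7, 157.3], 0.61)]
stand_thin [([342.5, 218.0], 0.82), ([341.6, 220.9], 0.43)]
rod_thick [([413.9, 217.0], 0.67)]
0.9 [ 0.1566 -0.5533  0.2313] [ 3.1117  0.4318 -0.    ] [ 0.4435 -0.549  -0.3943]
```

View pics/scene.png

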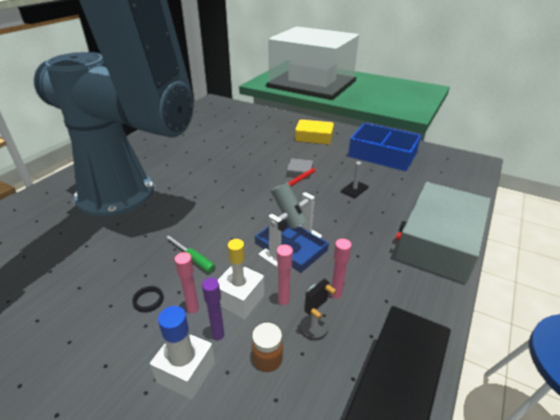

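View pics/top.png

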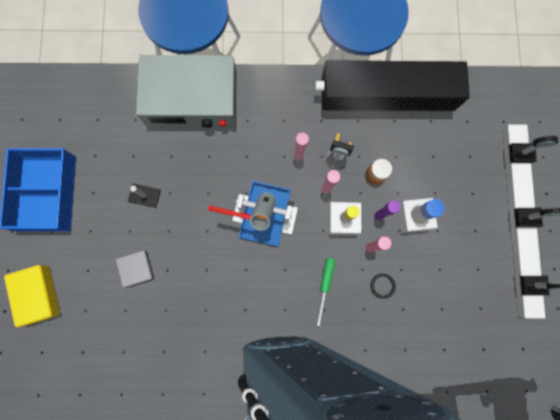

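```bash
cat > b.py <<'E'
from h import *
np.set_printoptions(precision=4,suppress=True)
def T(a,b): return tri(ray('scene',a),ray('top',b))
for n,a,b in [('mouth',(280.9,186),(262.6,224.2)),('foot',(295.4,225.6),(264.7,199.6)),('bar',(308.8,170.1),(215.9,208)),('fix',(291.5,245.1),(262.1,215.8)),('stand',(238.9,297.7),(342.5,218))]: print(n,*T(a,b))
D=np.load('top.npz'); P=cloud('top',D['d']); im=D['im']; hsv=cv2.cvtColor(im,cv2.COLOR_RGB2HSV)
S=np.load('scene.npz'); PS=cloud('scene',S['d']); hs=cv2.cvtColor(S['im'],cv2.COLOR_RGB2HSV)
def sel(P,hsv,lo,hi,c,rad): 
    m=cv2.inRange(hsv,lo,hi)>0; m&=np.hypot(P[...,0]-c[0],P[...,1]-c[1])<rad; return P[m]
st=at_z('top',(345,218),.06); fx=at_z('top',(265,215),.02)
print('st',st,'fx',fx)
for nm,p,h in(('top',P,hsv),('sc',PS,hs)):
    q=sel(p,h,(22,130,80),(35,255,255),st,.1); z=q[:,2]
    print(nm,'yellow',len(q),q.mean(0),q.min(0),q.max(0)); t=q[z>.153]; print(' top face',len(t),t.mean(0) if len(t) else 0,(t.min(0)+t.max(0))/2 if len(t) else 0)
    q=sel(p,h,(0,0,170),(180,60,255),st,.06); t=q[(q[:,2]>.05)&(q[:,2]<.07)]; print(nm,'block',len(t),t.mean(0),cv2.minAreaRect(t[:,:2].astype(np.float32)*1000))
    q=sel(p,h,(100,120,50),(125,255,255),fx,.12); print(nm,'tray',len(q),q[:,2].min(),q[:,2].max(),cv2.minAreaRect(q[:,:2].astype(np.float32)*1000))
    q=sel(p,h,(0,170,120),(8,255,255),at_z('top',(216,208),.14),.1); print(nm,'bar',len(q),q.mean(0),q.min(0),q.max(0)); l=cv2.fitLine(q.astype(np.float32),cv2.DIST_HUBER,0,.01,.01).ravel();print(l)
# obstacles above 0.09
m=(P[...,2]>.03)&(P[...,0]>.2)&(P[...,0]<.75)&(np.abs(P[...,1])<.5)
n,lab,stt,_=cv2.connectedComponentsWithStats(m.astype(np.uint8))
for i in range(1,n):
    if stt[i,4]>25: q=P[lab==i]; print(i,stt[i],q.min(0),q.max(0))
E
python3 b.py
```

```text
mouth [0.5227 0.0575 0.162 ] 0.011660388232170773
foot [0.5823 0.0475 0.0788] 0.014007170342208632
bar [0.5531 0.1578 0.1617] 0.002941555781198425
fix [ 0.5601  0.0596 -0.0036] 0.00018846656612171294
stand [ 0.5493 -0.1517  0.0092] 0.007533612431248474
st [ 0.5454 -0.1472  0.06  ] fx [0.5588 0.0516 0.02  ]
top yellow 125 [ 0.545  -0.1455  0.1566] [ 0.5342 -0.1601  0.1219] [ 0.5589 -0.1344  0.1634]
 top face 105 [ 0.5459 -0.1469  0.16  ] [ 0.5466 -0.1475  0.1585]
top block 637 [ 0.5459 -0.1445  0.0601] ((548.8121337890625, -148.35397338867188), (74.03888702392578, 74.950439453125), 88.64250946044922)
top tray 1433 -0.003695937500769908 0.1272802359956151 ((564.1661376953125, 53.92791748046875), (106.26558685302734, 149.01744079589844), 76.86934661865234)
top bar 135 [0.5464 0.1335 0.1596] [0.5342 0.0848 0.155 ] [0.559  0.1748 0.1639]
[ 0.2233  0.9747 -0.0096  0.5464  0.1335  0.1596]
sc yellow 330 [ 0.5511 -0.1569  0.1493] [ 0.5322 -0.1669  0.1224] [ 0.5617 -0.1382  0.1632]
 top face 172 [ 0.5484 -0.154   0.1596] [ 0.5467 -0.1525  0.1581]
sc block 737 [ 0.5536 -0.1565  0.0607] ((546.24
[... 453 characters left out ...]
2]
291 [330 133  24  25 327] [ 0.4029 -0.1637  0.0311] [0.7453 0.0323 1.1102]
344 [367 159  25  24 455] [ 0.4029 -0.2636  0.0301] [0.6925 0.0323 1.1102]
369 [323 170  17  21 234] [ 0.6163 -0.121   0.0349] [ 0.6453 -0.0925  0.1544]
397 [131 185  13  11  73] [0.6072 0.3597 0.0301] [0.62   0.3716 0.0997]
417 [ 208  192   87   38 1284] [ 0.4029 -0.0178  0.0324] [0.6038 0.1767 1.1102]
434 [ 376  198   68   33 1402] [ 0.4029 -0.3744  0.03  ] [0.5959 0.0323 1.1102]
444 [329 202  32  32 947] [ 0.4029 -0.1861  0.0302] [0.5862 0.0323 1.1102]
505 [368 236  23  15 246] [ 0.4635 -0.2319  0.0328] [ 0.4927 -0.204   0.1557]
783 [  238   336   223    84 11970] [ 0.2282 -0.1141  0.2728] [0.4029 0.0889 1.1102]
```

drive_tool --steps '[{"tx": 0.9, "ty": -0.9, "tz": -0.1}, {"tx": 0.9, "ty": -0.9, "tz": -0.1}, {"tx": 0.9, "ty": -0.9, "tz": -0.1}, {"tx": 0.9, "ty": -0.9, "tz": -0.1}, {"tx": 0.9, "ty": -0.9, "tz": -0.1}]' --gripper 1

```text
schema error: expected keys tx, ty, tz, yaw
```

drive_tool --steps '[{"tx": 0.9, "ty": -0.9, "tz": -0.1}, {"tx": 0.9, "ty": -0.9, "tz": -0.1}, {"tx": 0.9, "ty": -0.9, "tz": -0.1}, {"tx": 0.9, "ty": -0.9, "tz": -0.1}, {"tx": 0.9, "ty": -0.9, "tz": -0.1}]'

```text
schema error: expected keys tx, ty, tz, yaw
```

drive_tool --steps '[{"tx": 0.9, "ty": -0.9, "tz": -0.1}, {"tx": 0.9, "ty": -0.9, "tz": -0.1}, {"tx": 0.9, "ty": -0.9, "tz": -0.1}, {"tx": 0.9, "ty": -0.9, "tz": -0.1}, {"tx": 0.9, "ty": -0.9, "tz": -0.1}]'

```text
schema error: expected keys tx, ty, tz, yaw
```

drive_tool --steps '[{"tx": 0.6, "ty": -0.6, "tz": -0.1}, {"yaw": -1}, {"yaw": -1}, {"yaw": -1}, {"yaw": -1}]'

```text
schema error: expected keys tx, ty, tz, yaw
```

drive_tool --steps '[{"yaw": -1}, {"yaw": -1}, {"yaw": -1}, {"yaw": -1}, {"yaw": -1}]'

```text
schema error: expected keys tx, ty, tz, yaw
```

drive_tool --steps '[{"yaw": -1}, {"yaw": -1}, {"yaw": -1}, {"yaw": -0.25}, {}]'

```text
schema error: expected keys tx, ty, tz, yaw
```

All four keys are needed in each row.

drive_tool --steps '[{"tx": 0.9, "ty": -0.9, "tz": -0.1, "yaw": 0}, {"tx": 0.9, "ty": -0.9, "tz": -0.1, "yaw": 0}, {"tx": 0.9, "ty": -0.9, "tz": -0.1, "yaw": 0}, {"tx": 0.9, "ty": -0.9, "tz": -0.1, "yaw": 0}, {"tx": 0.9, "ty": -0.9, "tz": -0.1, "yaw": 0}]' --gripper 1

```text
time: 1.32
tcp_pos: [0.2502, -0.385, 0.2464]
orientation: [3.112, 0.431, 0.0]
wrist_force: [0.9, 0.3, 0.2]
opening: 0.0853
```

drive_tool --steps '[{"tx": 0.9, "ty": -0.9, "tz": -0.1, "yaw": 0}, {"tx": 0.9, "ty": -0.9, "tz": -0.1, "yaw": 0}, {"tx": 0.9, "ty": -0.9, "tz": -0.1, "yaw": 0}, {"tx": 0.9, "ty": -0.9, "tz": -0.1, "yaw": 0}, {"tx": 0.9, "ty": -0.9, "tz": -0.1, "yaw": 0}]'

```text
time: 1.73
tcp_pos: [0.3434, -0.2183, 0.2617]
orientation: [3.111, 0.431, 0.001]
wrist_force: [1.4, -0.3, 0.0]
opening: 0.0855
```

drive_tool --steps '[{"tx": 0.9, "ty": -0.9, "tz": -0.1, "yaw": 0}, {"tx": 0.9, "ty": -0.9, "tz": -0.1, "yaw": 0}, {"tx": 0.9, "ty": -0.9, "tz": -0.1, "yaw": 0}, {"tx": 0.9, "ty": -0.9, "tz": -0.1, "yaw": 0}, {"tx": 0.9, "ty": -0.9, "tz": -0.1, "yaw": 0}]'

```text
time: 2.15
tcp_pos: [0.4366, -0.0514, 0.2768]
orientation: [3.111, 0.432, 0.002]
wrist_force: [0.2, 0.3, -0.6]
opening: 0.0855
```

drive_tool --steps '[{"tx": 0.6, "ty": -0.6, "tz": -0.1, "yaw": 0}, {"tx": 0, "ty": 0, "tz": 0, "yaw": -1}, {"tx": 0, "ty": 0, "tz": 0, "yaw": -1}, {"tx": 0, "ty": 0, "tz": 0, "yaw": -1}, {"tx": 0, "ty": 0, "tz": 0, "yaw": -1}]'

```text
time: 2.57
tcp_pos: [0.4485, -0.0307, 0.2794]
orientation: [2.987, 0.974, 0.0]
wrist_force: [-0.5, 0.4, 0.0]
opening: 0.0854
```

drive_tool --steps '[{"tx": 0, "ty": 0, "tz": 0, "yaw": -1}, {"tx": 0, "ty": 0, "tz": 0, "yaw": -1}, {"tx": 0, "ty": 0, "tz": 0, "yaw": -1}, {"tx": 0, "ty": 0, "tz": 0, "yaw": -1}, {"tx": 0, "ty": 0, "tz": 0, "yaw": -1}]'

```text
time: 2.98
tcp_pos: [0.4484, -0.0311, 0.2794]
orientation: [2.706, 1.596, 0.0]
wrist_force: [-0.2, 0.1, -1.1]
opening: 0.0853
```

drive_tool --steps '[{"tx": 0, "ty": 0, "tz": 0, "yaw": -1}, {"tx": 0, "ty": 0, "tz": 0, "yaw": -1}, {"tx": 0, "ty": 0, "tz": 0, "yaw": -1}, {"tx": 0, "ty": 0, "tz": 0, "yaw": -0.25}, {"tx": 0, "ty": 0, "tz": 0, "yaw": 0}]'

```text
time: 3.4
tcp_pos: [0.4484, -0.0311, 0.2794]
orientation: [2.458, 1.956, 0.0]
wrist_force: [-0.1, 1.0, 0.6]
opening: 0.0855
```

```bash
cat >> h.py <<'E'
def plan(X,psi=None):
    s=r.sense(); Rm=R.from_rotvec(s['orientation']).as_matrix(); d=Rm.T@(np.array(X)-np.array(s['tcp_pos']))
    ps=np.arctan2(Rm[1,0],Rm[0,0]); print('units t',np.round(d/.03,2),'psi',round(ps,4),'yaw',None if psi is None else round(-np.degrees((psi-ps+np.pi)%(2*np.pi)-np.pi)/5,2))
E
cat > w.py <<'E'
from h import *
import sys
np.set_printoptions(precision=4,suppress=True)
c=cam('wrist'); im,d=r.capture('wrist'); k=sys.argv[1]; np.savez('w'+k,im=im,d=d,o=c[3],R=c[4],f=c[0],cx=c[1],cy=c[2]); cv2.imwrite(f'pics/w{k}.png',im[:,:,::-1])
print(c[3],c[4])
for t in sys.argv[2:]: print(t,[(np.round(x['centre'],1).tolist(),round(x['conf'],2)) for x in r.mark_of('wrist',t)[:3]])
s=r.sense();print(s['time'],s['tcp_pos'],s['wrist_force'],s['opening'])
E
python3 w.py 1 tube_mouth bar_mid stand_thin rod_thin fixture
```

```text
[0.4653 0.0402 0.4216] [[ 0.9744 -0.2154 -0.0641]
 [-0.2248 -0.9334 -0.2799]
 [ 0.0005  0.2871 -0.9579]]
tube_mouth [([348.6, 74.0], 0.65)]
bar_mid []
stand_thin [([365.2, 235.7], 0.67)]
rod_thin [([364.6, 234.8], 0.85), ([324.2, 288.3], 0.83), ([478.1, 134.4], 0.83)]
fixture [([355.5, 93.8], 0.92)]
3.7 [ 0.4484 -0.0311  0.2793] [ 0.3143 -0.4678 -0.1954] 0.0853905374476946
```

View pics/w1.png

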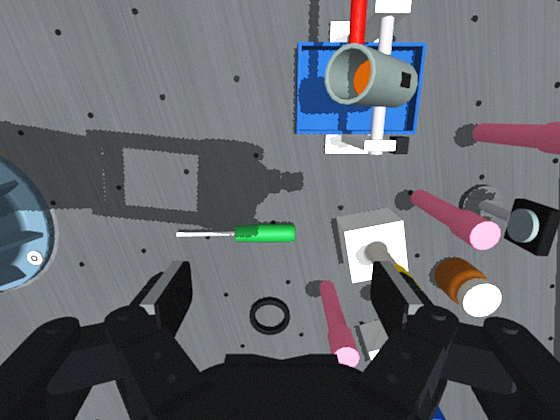

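```bash
cat > c.py <<'E'
from h import *
np.set_printoptions(precision=4,suppress=True)
D=np.load('w1.npz'); c=(float(D['f']),float(D['cx']),float(D['cy']),D['o'],D['R']); P=cloud('wrist',D['d'],c); im=D['im']; h=cv2.cvtColor(im,cv2.COLOR_RGB2HSV)
m=cv2.inRange(h,(100,140,40),(125,255,255))>0; m[:25]=0;m[150:]=0;m[:,:285]=0;m[:,440:]=0
q=P[m&(P[...,2]<.05)]; rim=q[q[:,2]>.018]; print('rim z',np.percentile(rim[:,2],[5,50,95]),cv2.minAreaRect(rim[:,:2].astype(np.float32)*1000), 'all',cv2.minAreaRect(q[:,:2].astype(np.float32)*1000))
m=(P[...,2]>.05)&(P[...,2]<.07)&(h[...,1]<60); m[:200]=0; m[290:]=0; m[:,:330]=0; m[:,412:]=0
q=P[m]; print('block',len(q),np.median(q[:,2]),cv2.minAreaRect(q[:,:2].astype(np.float32)*1000))
m=cv2.inRange(h,(0,170,100),(6,255,255))>0; m[60:]=0; q=P[m]; print('bar',len(q),q[:,2].max(),cv2.fitLine(q.astype(np.float32),cv2.DIST_HUBER,0,.01,.01).ravel())
for p,z in[((297,43.5),.026),((426,44),.026),((421,135),.026),((295,132),.026)]: print(at_z('wrist',p,z,c))
E
python3 c.py
```

```text
rim z [0.0201 0.0253 0.0268] ((565.294189453125, 51.03028869628906), (103.9342269897461, 149.95767211914062), 76.86592864990234) all ((564.9560546875, 50.28673553466797), (105.16061401367188, 150.2551727294922), 76.72212219238281)
block 2475 0.05941650083339045 ((549.0472412109375, -149.76734924316406), (75.33699798583984, 74.56815338134766), 88.97834014892578)
bar 659 0.42164335634334177 [ 0.2892  0.9571 -0.0178  0.5386  0.0962  0.1589]
[0.5022 0.1163 0.026 ]
[0.6485 0.0821 0.026 ]
[ 0.6329 -0.0202  0.026 ]
[0.4787 0.0191 0.026 ]
```

```bash
python3 -c "
from h import *
plan((.552,.1516,.20),1.341)"
```

```text
units t [6.71 1.99 2.64] psi 1.3439 yaw 0.03
```

drive_tool --steps '[{"tx": 0.96, "ty": 0.28, "tz": 0.1, "yaw": 0}, {"tx": 0.96, "ty": 0.28, "tz": 0.1, "yaw": 0}, {"tx": 0.96, "ty": 0.28, "tz": 0.1, "yaw": 0}, {"tx": 0.96, "ty": 0.28, "tz": 0.1, "yaw": 0}, {"tx": 0.96, "ty": 0.28, "tz": 0.1, "yaw": 0}]'

```text
time: 4.12
tcp_pos: [0.5222, 0.1012, 0.2642]
orientation: [2.458, 1.956, 0.0]
wrist_force: [-0.1, 0.1, 1.1]
opening: 0.0857
```

drive_tool --steps '[{"tx": 0.96, "ty": 0.28, "tz": 0.3, "yaw": 0}, {"tx": 0.95, "ty": 0.31, "tz": 0.3, "yaw": 0}, {"tx": 0, "ty": 0, "tz": 0.8, "yaw": 0}, {"tx": 0, "ty": 0, "tz": 0.74, "yaw": 0}, {"tx": 0, "ty": 0, "tz": 0, "yaw": 0}]'

```text
time: 4.53
tcp_pos: [0.5487, 0.1521, 0.1949]
orientation: [-2.453, -1.954, 0.011]
wrist_force: [-2.4, 0.1, -1.1]
opening: 0.0855
```

```bash
python3 w.py 2 bar_mid; python3 - <<'E'
from h import *
D=np.load('w2.npz'); c=(float(D['f']),float(D['cx']),float(D['cy']),D['o'],D['R']); P=cloud('wrist',D['d'],c); h=cv2.cvtColor(D['im'],cv2.COLOR_RGB2HSV)
m=(cv2.inRange(h,(0,170,80),(6,255,255))>0)&(P[...,2]<.18)&(P[...,2]>.13); q=P[m].astype(np.float32)
print(len(q),q[:,2].max(),cv2.fitLine(q,cv2.DIST_HUBER,0,.01,.01).ravel(),cv2.minAreaRect(q[:,:2]*1000))
E
```

```text
[0.5668 0.2235 0.337 ] [[ 0.9747 -0.2116 -0.0722]
 [-0.2234 -0.9335 -0.2805]
 [-0.0081  0.2895 -0.9571]]
bar_mid [([283.5, 236.8], 0.75)]
4.6333 [0.5511 0.1517 0.1995] [0.2483 0.0386 0.0438] 0.08511692056381728
2154 0.16153523 [0.23432669 0.97214705 0.00460593 0.54892653 0.13842833 0.15888391] ((546.3975219726562, 126.53604125976562), (101.55067443847656, 11.528143882751465), 76.36980438232422)
```

drive_tool --steps '[{"tx": 0, "ty": 0.03, "tz": 0.6, "yaw": 0}, {"tx": 0, "ty": 0, "tz": 0.6, "yaw": 0}, {"tx": 0, "ty": 0, "tz": 0.5, "yaw": 0}, {"tx": 0, "ty": 0, "tz": 0.4, "yaw": 0}, {"tx": 0, "ty": 0, "tz": 0, "yaw": 0}]'

```text
time: 5.05
tcp_pos: [0.5519, 0.1511, 0.1361]
orientation: [-2.458, -1.955, 0.003]
wrist_force: [-1.2, 0.4, -0.4]
opening: 0.0855
```

drive_tool --steps '[{"tx": 0, "ty": 0, "tz": 0, "yaw": 0}, {"tx": 0, "ty": 0, "tz": 0, "yaw": 0}, {"tx": 0, "ty": 0, "tz": 0, "yaw": 0}, {"tx": 0, "ty": 0, "tz": 0, "yaw": 0}, {"tx": 0, "ty": 0, "tz": 0, "yaw": 0}]' --gripper 0.1 --grip_force 20

```text
time: 5.47
tcp_pos: [0.5531, 0.1516, 0.138]
orientation: [2.457, 1.956, 0.002]
wrist_force: [0.3, -1.0, -0.1]
opening: 0.0252
```

drive_tool --steps '[{"tx": 0, "ty": 0, "tz": 0, "yaw": 0}, {"tx": 0, "ty": 0, "tz": 0, "yaw": 0}, {"tx": 0, "ty": 0, "tz": 0, "yaw": 0}, {"tx": 0, "ty": 0, "tz": 0, "yaw": 0}, {"tx": 0, "ty": 0, "tz": 0, "yaw": 0}]'

```text
time: 5.88
tcp_pos: [0.5516, 0.1519, 0.1376]
orientation: [-2.456, -1.956, 0.002]
wrist_force: [-5.0, 0.5, 6.9]
opening: 0.0113
```

drive_tool --steps '[{"tx": 0, "ty": 0.146, "tz": -0.111, "yaw": 0}, {"tx": 0, "ty": 0.156, "tz": -0.096, "yaw": 0}, {"tx": 0, "ty": 0.165, "tz": -0.08, "yaw": 0}, {"tx": 0, "ty": 0, "tz": 0, "yaw": 0}, {"tx": 0, "ty": 0, "tz": 0, "yaw": 0}]'

```text
time: 6.3
tcp_pos: [0.5649, 0.1489, 0.1467]
orientation: [-2.456, -1.956, 0.003]
wrist_force: [-8.6, 1.1, 11.0]
opening: 0.011
```

drive_tool --steps '[{"tx": 0, "ty": 0.172, "tz": -0.063, "yaw": 0}, {"tx": 0, "ty": 0.178, "tz": -0.045, "yaw": 0}, {"tx": 0, "ty": 0.181, "tz": -0.028, "yaw": 0}, {"tx": 0, "ty": 0.183, "tz": -0.009, "yaw": 0}, {"tx": 0, "ty": 0, "tz": 0, "yaw": 0}]'

```text
time: 6.72
tcp_pos: [0.5861, 0.1441, 0.1506]
orientation: [-2.456, -1.955, 0.003]
wrist_force: [-7.6, 1.4, 6.8]
opening: 0.0113
```

```bash
python3 w.py 3; python3 - <<'E'
from h import *
D=np.load('w3.npz'); c=(float(D['f']),float(D['cx']),float(D['cy']),D['o'],D['R']); P=cloud('wrist',D['d'],c); h=cv2.cvtColor(D['im'],cv2.COLOR_RGB2HSV)
m=(cv2.inRange(h,(0,170,80),(6,255,255))>0)&(P[...,2]<.19)&(P[...,2]>.13); q=P[m].astype(np.float32)
print(len(q),q[:,2].max(),cv2.fitLine(q,cv2.DIST_HUBER,0,.01,.01).ravel())
E
```

```text
[0.6034 0.2153 0.2929] [[ 0.9746 -0.2135 -0.0672]
 [-0.2238 -0.9338 -0.2791]
 [-0.0032  0.2871 -0.9579]]
6.7667 [0.5861 0.1441 0.1506] [-6.4332  0.0386  7.5269] 0.010850523499237784
3002 0.1861032 [ 0.21587077  0.97629905 -0.01549117  0.58536506  0.14020732  0.17176852]
```

drive_tool --steps '[{"tx": 0, "ty": 0.07, "tz": 0, "yaw": 0}, {"tx": 0, "ty": 0.07, "tz": 0, "yaw": 0}, {"tx": 0, "ty": 0, "tz": 0, "yaw": 0}]'

```text
time: 7.02
tcp_pos: [0.5864, 0.144, 0.1504]
orientation: [-2.45, -1.953, 0.013]
wrist_force: [-21.2, 2.2, 16.4]
opening: 0.0112
```

drive_tool --steps '[{"tx": 0, "ty": 0.07, "tz": 0, "yaw": 0}, {"tx": 0, "ty": 0, "tz": 0, "yaw": 0}]'

```text
time: 7.18
tcp_pos: [0.5865, 0.1441, 0.1503]
orientation: [-2.448, -1.952, 0.018]
wrist_force: [-28.5, 3.8, 21.4]
opening: 0.0111
```

drive_tool --steps '[{"tx": 0, "ty": -0.17, "tz": 0, "yaw": 0}, {"tx": 0, "ty": 0, "tz": 0, "yaw": 0}]'

```text
time: 7.35
tcp_pos: [0.5861, 0.1441, 0.1505]
orientation: [-2.455, -1.956, 0.004]
wrist_force: [-9.3, 0.5, 8.4]
opening: 0.0112
```

drive_tool --steps '[{"tx": 0, "ty": 0, "tz": 0, "yaw": 0}, {"tx": 0, "ty": 0, "tz": 0, "yaw": 0}, {"tx": 0, "ty": 0, "tz": 0, "yaw": 0}, {"tx": 0, "ty": 0, "tz": 0, "yaw": 0}]' --gripper 0.5

```text
time: 7.68
tcp_pos: [0.5886, 0.1432, 0.15]
orientation: [2.458, 1.956, 0.0]
wrist_force: [-0.3, -0.3, -0.1]
opening: 0.0423
```

drive_tool --steps '[{"tx": 0, "ty": 0, "tz": -0.5, "yaw": 0}, {"tx": 0, "ty": 0, "tz": -0.8, "yaw": 0}, {"tx": 0, "ty": 0, "tz": -1, "yaw": 0}, {"tx": 0, "ty": 0, "tz": -1, "yaw": 0}, {"tx": 0, "ty": 0, "tz": -0.3, "yaw": 0}]' --gripper 1

```text
time: 8.1
tcp_pos: [0.5907, 0.1434, 0.2635]
orientation: [2.454, 1.954, 0.01]
wrist_force: [0.4, 1.0, 1.4]
opening: 0.085
```

```bash
cat > t.py <<'E'
from h import *
import sys
np.set_printoptions(precision=4,suppress=True)
for n in('scene','top'):
    im,d=r.capture(n); P=cloud(n,d); h=cv2.cvtColor(im,cv2.COLOR_RGB2HSV); cv2.imwrite(f'pics/{n}{sys.argv[1]}.png',im[:,:,::-1])
    for t in('tube_mouth','tube_foot','bar_mid','plug_mid'): print(n,t,[(np.round(x['centre'],1).tolist(),round(x['conf'],2)) for x in r.mark_of(n,t)[:2]])
    m=(cv2.inRange(h,(0,170,80),(6,255,255))>0)&(P[...,2]<.19)&(P[...,2]>.13)&(P[...,1]>.05)&(P[...,1]<.2)&(P[...,0]<.65); q=P[m].astype(np.float32)
    if len(q)>5: print(len(q),q[:,2].max(),cv2.fitLine(q,cv2.DIST_HUBER,0,.01,.01).ravel())
    c0=np.array([.565,.051]); m=(P[...,2]>.165)&(P[...,2]<.19)&(np.hypot(P[...,0]-.565,P[...,1]-.051)<.035); q=P[m].astype(np.float32)
    if len(q)>5: print('mouth ring',len(q),np.median(q[:,2]),cv2.minEnclosingCircle(q[:,:2]*1000))
E
python3 t.py 2; python3 w.py 4 tube_mouth bar_mid; python3 -c "
from h import *
plan((.549,-.150,.215),1.341)"
```

```text
scene tube_mouth [([294.2, 186.2], 0.84)]
scene tube_foot [([291.0, 222.7], 0.75)]
scene bar_mid [([239.6, 301.5], 0.68), ([319.3, 173.7], 0.67)]
scene plug_mid [([295.1, 187.8], 0.57)]
72 0.17442316 [0.2366 0.9716 0.002  0.5822 0.118  0.1719]
mouth ring 240 0.17340809 ((566.8959350585938, 54.88031005859375), 29.86925506591797)
top tube_mouth [([262.3, 204.1], 0.68), ([339.1, 160.7], 0.28)]
top tube_foot [([263.3, 207.6], 0.71)]
top bar_mid [([263.8, 209.1], 0.32)]
top plug_mid []
38 0.17613824 [0.2387 0.971  0.0096 0.5743 0.0997 0.1731]
mouth ring 158 0.17601448 ((565.2574462890625, 58.03365707397461), 27.860193252563477)
[0.6049 0.2146 0.3989] [[ 0.9746 -0.214  -0.0661]
 [-0.224  -0.9335 -0.28  ]
 [-0.0018  0.2877 -0.9577]]
tube_mouth [([281.4, 322.0], 0.74)]
bar_mid [([280.1, 218.2], 0.71)]
8.75 [0.5881 0.1433 0.2576] [ 0.5962 -0.426   0.7707] 0.08524795228783584
units t [-9.82  0.92  1.42] psi 1.3448 yaw 0.04
```

drive_tool --steps '[{"tx": -0.98, "ty": 0.09, "tz": 0, "yaw": 0}, {"tx": -0.98, "ty": 0.09, "tz": 0, "yaw": 0}, {"tx": -0.98, "ty": 0.09, "tz": 0, "yaw": 0}, {"tx": -0.98, "ty": 0.09, "tz": 0, "yaw": 0}, {"tx": -0.98, "ty": 0.09, "tz": 0, "yaw": 0}]'

```text
time: 9.17
tcp_pos: [0.5682, -0.0041, 0.2581]
orientation: [2.457, 1.957, 0.0]
wrist_force: [0.4, -0.3, -1.4]
opening: 0.0852
```

drive_tool --steps '[{"tx": -0.98, "ty": 0.09, "tz": 0, "yaw": 0}, {"tx": -0.98, "ty": 0.09, "tz": 0, "yaw": 0}, {"tx": -0.98, "ty": 0.09, "tz": 0, "yaw": 0}, {"tx": -0.98, "ty": 0.09, "tz": 0, "yaw": 0}, {"tx": -0.98, "ty": 0.09, "tz": 0, "yaw": 0}]'

```text
time: 9.58
tcp_pos: [0.5484, -0.1507, 0.2582]
orientation: [2.457, 1.957, 0.0]
wrist_force: [-0.3, 0.0, 0.5]
opening: 0.0856
```

```bash
cat > d.py <<'E'
from h import *
np.set_printoptions(precision=4,suppress=True)
def L(k):
    D=np.load(k); c=(float(D['f']),float(D['cx']),float(D['cy']),D['o'],D['R']); return c,cloud('wrist',D['d'],c),cv2.cvtColor(D['im'],cv2.COLOR_RGB2HSV)
c,P,h=L('w4.npz'); print('mouth',at_z('wrist',(281.4,322),.177,c)); m=(P[...,2]>.17)&(P[...,2]<.185)&(h[...,1]<90)&(np.hypot(P[...,0]-.565,P[...,1]-.051)<.035); q=P[m].astype(np.float32)
print(len(q),q.mean(0),cv2.minEnclosingCircle(q[:,:2]*1000))
m=(cv2.inRange(h,(0,170,80),(6,255,255))>0)&(P[...,2]<.19)&(P[...,2]>.13); q=P[m].astype(np.float32);print('bar',q[:,2].max(),cv2.fitLine(q,cv2.DIST_HUBER,0,.01,.01).ravel())
c,P,h=L('w5.npz'); m=(cv2.inRange(h,(20,130,60),(36,255,255))>0)&(P[...,2]>.1)&(P[...,2]<.2); q=P[m].astype(np.float32); t=q[q[:,2]>.155]
print('rod',len(q),len(t),t.mean(0),cv2.minEnclosingCircle(t[:,:2]*1000))
m=(P[...,2]>.053)&(P[...,2]<.067)&(h[...,1]<60)&(np.hypot(P[...,0]-.549,P[...,1]+.15)<.06); q=P[m].astype(np.float32);print('block',len(q),cv2.minAreaRect(q[:,:2]*1000))
E
python3 w.py 5 rod_thin stand_thin; python3 d.py
```

```text
[ 0.5652 -0.0793  0.4004] [[ 0.9746 -0.2146 -0.0637]
 [-0.2239 -0.9335 -0.28  ]
 [ 0.0007  0.2871 -0.9579]]
rod_thin [([401.2, 48.3], 0.96), ([304.2, 237.2], 0.87), ([338.8, 129.3], 0.85)]
stand_thin [([279.4, 175.5], 0.58)]
9.7333 [ 0.5484 -0.1512  0.258 ] [-0.4061  0.595  -0.299 ] 0.08566875144782889
mouth [0.5674 0.0514 0.177 ]
937 [0.5654 0.0515 0.1751] ((564.9388427734375, 51.17105484008789), 22.715038299560547)
bar 0.17521948 [ 0.2149  0.9766 -0.0023  0.5791  0.1134  0.1717]
rod 1257 953 [ 0.5487 -0.149   0.1594] ((548.58349609375, -149.59400939941406), 14.776294708251953)
block 2949 ((548.8510131835938, -149.8389129638672), (74.2380599975586, 74.15813446044922), 88.69739532470703)
```

View pics/w5.png

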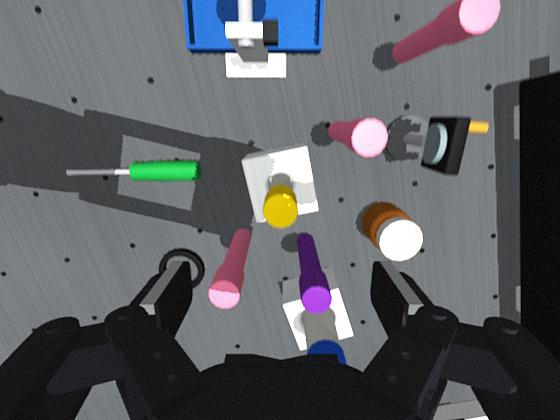

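drive_tool --steps '[{"tx": 0.05, "ty": 0, "tz": 1, "yaw": 0}, {"tx": 0, "ty": 0, "tz": 1, "yaw": 0}, {"tx": 0, "ty": 0, "tz": 1, "yaw": 0}, {"tx": 0, "ty": 0, "tz": 1, "yaw": 0}, {"tx": 0, "ty": 0, "tz": 0.63, "yaw": 0}]'

```text
time: 10.15
tcp_pos: [0.5477, -0.1456, 0.116]
orientation: [-2.454, -1.956, 0.002]
wrist_force: [0.4, -0.4, -0.4]
opening: 0.0853
```

drive_tool --steps '[{"tx": 0, "ty": 0, "tz": 0, "yaw": 0}, {"tx": 0, "ty": 0, "tz": 0, "yaw": 0}, {"tx": 0, "ty": 0, "tz": 0, "yaw": 0}, {"tx": 0, "ty": 0, "tz": 0, "yaw": 0}, {"tx": 0, "ty": 0, "tz": 0, "yaw": 0}]' --gripper 0.2 --grip_force 60

```text
time: 10.57
tcp_pos: [0.5501, -0.1481, 0.1214]
orientation: [2.455, 1.956, 0.002]
wrist_force: [-4.2, 1.2, 7.7]
opening: 0.0286
```

drive_tool --steps '[{"tx": 0, "ty": 0, "tz": 0, "yaw": 0}, {"tx": 0, "ty": 0, "tz": 0, "yaw": 0}, {"tx": 0, "ty": 0, "tz": 0, "yaw": 0}]'

```text
time: 10.82
tcp_pos: [0.5498, -0.1482, 0.1214]
orientation: [2.456, 1.956, 0.001]
wrist_force: [-1.9, 1.1, 5.8]
opening: 0.0287
```

drive_tool --steps '[{"tx": 0, "ty": 0, "tz": -0.3, "yaw": 0}, {"tx": 0, "ty": 0, "tz": -0.6, "yaw": 0}, {"tx": 0, "ty": 0, "tz": -0.6, "yaw": 0}, {"tx": 0, "ty": 0, "tz": -0.8, "yaw": 0}, {"tx": 0, "ty": 0, "tz": -0.9, "yaw": 0}]'

```text
time: 11.23
tcp_pos: [0.5486, -0.1475, 0.2165]
orientation: [-2.457, -1.956, 0.0]
wrist_force: [0.1, -0.4, -0.2]
opening: 0.0289
```

drive_tool --steps '[{"tx": 0, "ty": 0, "tz": -0.9, "yaw": 0}, {"tx": 0, "ty": 0, "tz": -0.9, "yaw": 0}, {"tx": 0, "ty": 0, "tz": -0.9, "yaw": 0}, {"tx": 0, "ty": 0, "tz": -0.9, "yaw": 0}, {"tx": 0, "ty": 0, "tz": 0, "yaw": 0}]'

```text
time: 11.65
tcp_pos: [0.5514, -0.1489, 0.3315]
orientation: [2.449, 1.95, 0.008]
wrist_force: [0.4, -0.7, 0.2]
opening: 0.0288
```

```bash
python3 w.py 6; python3 - <<'E'
from h import *
np.set_printoptions(precision=4,suppress=True)
# shaft axis relative to TCP, seen from scene and top
tcp=np.array(r.sense()['tcp_pos'])
for n in('scene','top'):
    im,d=r.capture(n); P=cloud(n,d); cv2.imwrite(f'pics/{n}6.png',im[:,:,::-1])
    m=(np.hypot(P[...,0]-tcp[0],P[...,1]-tcp[1])<.045)&(P[...,2]>tcp[2]-.13)&(P[...,2]<tcp[2]-.005)
    q=P[m].astype(np.float32); print(n,len(q),q.min(0) if len(q) else 0)
    for z in np.arange(-.12,-.02,.02):
        s=q[(q[:,2]-tcp[2]>z)&(q[:,2]-tcp[2]<z+.02)]
        if len(s)>8:print(round(z,3),len(s),(s.min(0)+s.max(0))/2-tcp,np.ptp(s,axis=0))
plan((.565,.0512,.325),1.341)
E
```

```text
[ 0.5667 -0.0768  0.4735] [[ 0.9746 -0.2177 -0.0534]
 [-0.2238 -0.932  -0.2852]
 [ 0.0123  0.2899 -0.957 ]]
11.7 [ 0.5507 -0.1485  0.3284] [ 0.7541  0.5186 -1.8917] 0.02855360348666619
scene 681 [ 0.5394 -0.165   0.2197]
-0.12 45 [-0.0009 -0.0063 -0.1046] [0.0208 0.0198 0.0081]
-0.1 120 [-0.0006 -0.0079 -0.09  ] [0.0205 0.0167 0.0198]
-0.08 127 [-0.0003 -0.0057 -0.0701] [0.0198 0.0216 0.0197]
-0.06 139 [-0.0007 -0.0063 -0.05  ] [0.0207 0.0201 0.0199]
-0.04 138 [-0.0002 -0.0076 -0.03  ] [0.02   0.0169 0.0199]
top 1 [ 0.5379 -0.1517  0.2513]
units t [ 6.58 -0.96 -0.05] psi 1.3448 yaw 0.04
```

View pics/scene6.png

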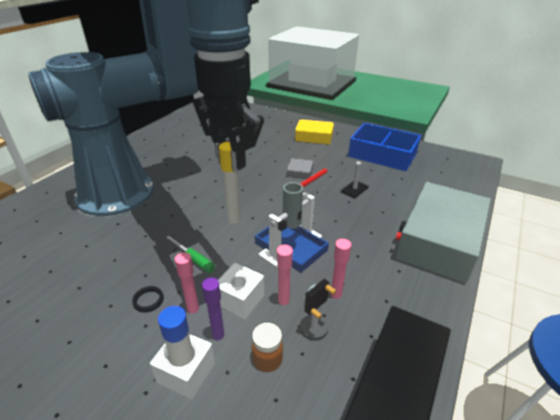

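drive_tool --steps '[{"tx": 0.95, "ty": -0.13, "tz": 0, "yaw": 0}, {"tx": 0.95, "ty": -0.13, "tz": 0, "yaw": 0}, {"tx": 0.95, "ty": -0.13, "tz": 0, "yaw": 0}, {"tx": 0.95, "ty": -0.13, "tz": 0, "yaw": 0}, {"tx": 0.95, "ty": -0.13, "tz": 0, "yaw": 0}]'

```text
time: 12.22
tcp_pos: [0.561, -0.0031, 0.3213]
orientation: [-2.456, -1.955, 0.003]
wrist_force: [-0.3, -0.2, -0.6]
opening: 0.0287
```

drive_tool --steps '[{"tx": 0.95, "ty": -0.14, "tz": 0, "yaw": 0}, {"tx": 0.95, "ty": -0.14, "tz": 0, "yaw": 0}, {"tx": 0, "ty": 0, "tz": 0, "yaw": 0}, {"tx": 0, "ty": 0, "tz": 0, "yaw": 0}]'

```text
time: 12.55
tcp_pos: [0.5657, 0.0543, 0.3215]
orientation: [-2.453, -1.959, 0.003]
wrist_force: [0.2, 0.5, -1.1]
opening: 0.0287
```

```bash
python3 w.py 7; python3 - <<'E'
from h import *
np.set_printoptions(precision=4,suppress=True)
tcp=np.array(r.sense()['tcp_pos'])
im,d=r.capture('scene'); P=cloud('scene',d); cv2.imwrite('pics/scene7.png',cv2.resize(im[100:260,200:400,::-1],None,fx=4,fy=3.7))
plan((.566,.0525,.325))
E
```

```text
[0.5828 0.1257 0.4637] [[ 0.9753 -0.211  -0.066 ]
 [-0.2211 -0.9342 -0.2799]
 [-0.0026  0.2876 -0.9578]]
12.6 [0.5658 0.0532 0.3217] [ 1.1048 -0.8086 -0.3741] 0.028499800452239626
units t [ 0.  -0.  -0.1] psi 1.3448 yaw None
```

View pics/scene7.png

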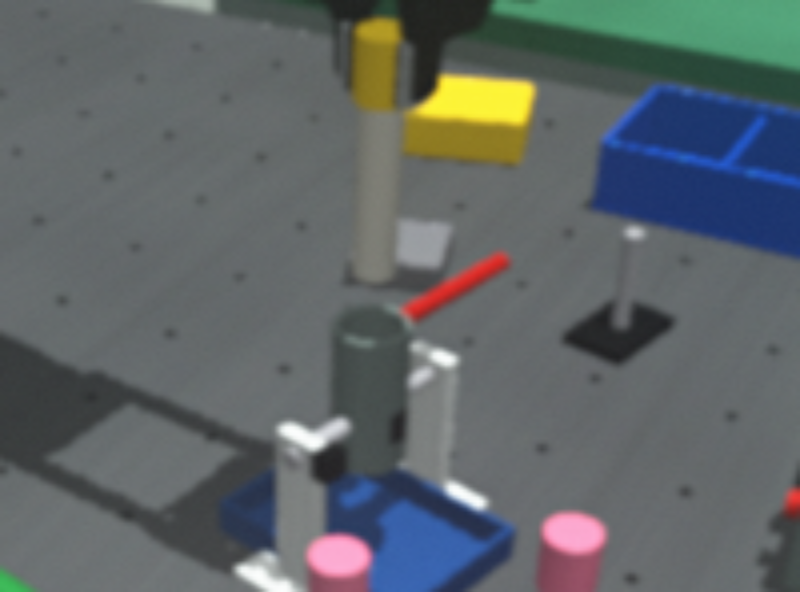

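drive_tool --steps '[{"tx": 0, "ty": 0, "tz": 0.4, "yaw": 0}, {"tx": 0, "ty": 0, "tz": 0.4, "yaw": 0}, {"tx": 0, "ty": 0, "tz": 0.4, "yaw": 0}, {"tx": 0, "ty": 0, "tz": 0.3, "yaw": 0}, {"tx": 0, "ty": 0, "tz": 0.2, "yaw": 0}]'

```text
time: 13.07
tcp_pos: [0.5656, 0.0525, 0.2696]
orientation: [-2.457, -1.954, 0.004]
wrist_force: [-0.6, 0.1, -0.2]
opening: 0.0289
```

drive_tool --steps '[{"tx": 0, "ty": 0, "tz": 0.3, "yaw": 0}, {"tx": 0, "ty": 0, "tz": 0.2, "yaw": 0}, {"tx": 0, "ty": 0, "tz": 0.1, "yaw": 0}, {"tx": 0, "ty": 0, "tz": 0.1, "yaw": 0}, {"tx": 0, "ty": 0, "tz": 0.1, "yaw": 0}]'

```text
time: 13.48
tcp_pos: [0.5675, 0.0528, 0.2498]
orientation: [2.456, 1.956, 0.003]
wrist_force: [-3.7, 0.1, 15.8]
opening: 0.0287
```

drive_tool --steps '[{"tx": 0, "ty": 0, "tz": 0.12, "yaw": 0}, {"tx": 0, "ty": 0, "tz": 0.12, "yaw": 0}, {"tx": 0, "ty": 0, "tz": 0.12, "yaw": 0}, {"tx": 0, "ty": 0, "tz": 0.12, "yaw": 0}, {"tx": 0, "ty": 0, "tz": 0.12, "yaw": 0}]'

```text
time: 13.9
tcp_pos: [0.5678, 0.053, 0.2339]
orientation: [2.455, 1.955, 0.005]
wrist_force: [-4.4, 0.5, 15.7]
opening: 0.0287
```

drive_tool --steps '[{"tx": 0, "ty": 0, "tz": 0.12, "yaw": 0}, {"tx": 0, "ty": 0, "tz": 0.12, "yaw": 0}, {"tx": 0, "ty": 0, "tz": 0.12, "yaw": 0}, {"tx": 0, "ty": 0, "tz": 0.12, "yaw": 0}, {"tx": 0, "ty": 0, "tz": 0.12, "yaw": 0}]'

```text
time: 14.32
tcp_pos: [0.5676, 0.0531, 0.2154]
orientation: [2.455, 1.956, 0.004]
wrist_force: [-3.8, 0.2, 11.9]
opening: 0.029
```

drive_tool --steps '[{"tx": 0, "ty": 0, "tz": 0.12, "yaw": 0}, {"tx": 0, "ty": 0, "tz": 0.12, "yaw": 0}, {"tx": 0, "ty": 0, "tz": 0.12, "yaw": 0}, {"tx": 0, "ty": 0, "tz": 0.12, "yaw": 0}, {"tx": 0, "ty": 0, "tz": 0.12, "yaw": 0}]'

```text
time: 14.73
tcp_pos: [0.5664, 0.0529, 0.1934]
orientation: [-2.457, -1.957, 0.001]
wrist_force: [0.1, 0.2, -1.5]
opening: 0.0283
```

drive_tool --steps '[{"tx": 0, "ty": 0, "tz": 0.1, "yaw": 0}, {"tx": 0, "ty": 0, "tz": 0, "yaw": 0}, {"tx": 0, "ty": 0, "tz": 0, "yaw": 0}]'

```text
time: 14.98
tcp_pos: [0.5664, 0.0529, 0.1908]
orientation: [-2.457, -1.956, 0.001]
wrist_force: [-0.5, 0.5, -0.5]
opening: 0.0288
```

```bash
python3 - <<'E'
from h import *
im,d=r.capture('scene'); P=cloud('scene',d); h=cv2.cvtColor(im,cv2.COLOR_RGB2HSV)
m=(cv2.inRange(h,(5,150,100),(18,255,255))>0)&(np.hypot(P[...,0]-.565,P[...,1]-.051)<.09); q=P[m]; print(len(q),q.min(0) if len(q) else 0,q.max(0) if len(q) else 0)
cv2.imwrite('pics/scene8.png',cv2.resize(im[120:280,200:400,::-1],None,fx=4,fy=3.7)); print(r.sense()['tcp_pos'],r.sense()['time'])
E
```

```text
146 [0.54274616 0.03454949 0.0128297 ] [0.56415429 0.05355474 0.06397633]
[0.56660075 0.05288603 0.19109625] 15.0333
```

View pics/scene8.png

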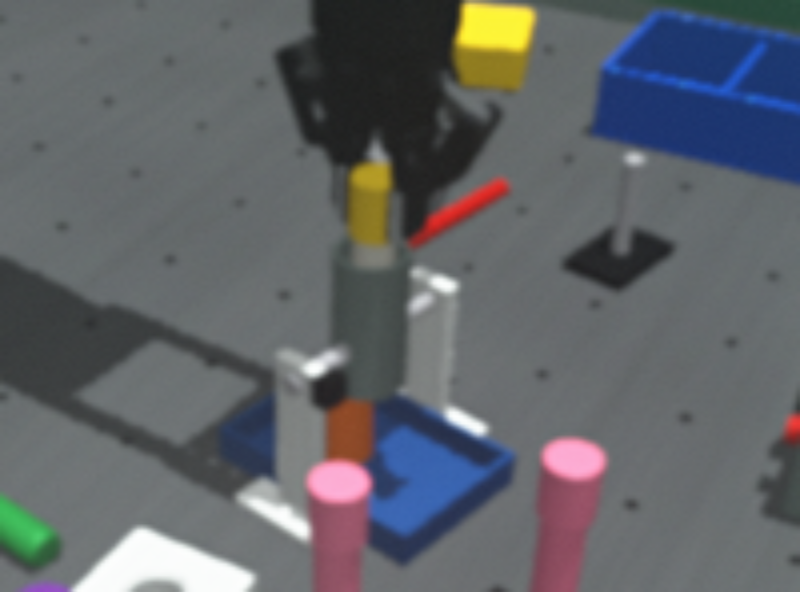

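The plug stands in the tray under the tube (crop pixels 350,430). Next I draw the rod straight up.

drive_tool --steps '[{"tx": 0, "ty": 0, "tz": -0.2, "yaw": 0}, {"tx": 0, "ty": 0, "tz": -0.4, "yaw": 0}, {"tx": 0, "ty": 0, "tz": -0.6, "yaw": 0}, {"tx": 0, "ty": 0, "tz": -0.6, "yaw": 0}, {"tx": 0, "ty": 0, "tz": -0.6, "yaw": 0}]'

```text
time: 15.45
tcp_pos: [0.5669, 0.0529, 0.2655]
orientation: [2.457, 1.956, 0.002]
wrist_force: [-0.7, -0.7, -0.7]
opening: 0.0286
```

drive_tool --steps '[{"tx": 0, "ty": 0, "tz": -0.6, "yaw": 0}, {"tx": 0, "ty": 0, "tz": -0.6, "yaw": 0}, {"tx": 0, "ty": 0, "tz": -0.6, "yaw": 0}, {"tx": 0, "ty": 0, "tz": -0.4, "yaw": 0}, {"tx": 0, "ty": 0, "tz": 0, "yaw": 0}]'

```text
time: 15.87
tcp_pos: [0.5681, 0.0528, 0.3337]
orientation: [2.454, 1.954, 0.008]
wrist_force: [-0.4, -0.6, -0.3]
opening: 0.0283
```

```bash
python3 - <<'E'
from h import *
np.set_printoptions(precision=4,suppress=True)
tcp=np.array(r.sense()['tcp_pos']); print(tcp)
im,d=r.capture('scene'); P=cloud('scene',d); h=cv2.cvtColor(im,cv2.COLOR_RGB2HSV)
q=P[(np.hypot(P[...,0]-tcp[0],P[...,1]-tcp[1])<.03)&(P[...,2]>.19)&(P[...,2]<tcp[2]-.01)]; print('shaft low',q[:,2].min()-tcp[2])
for z in(-.1,-.08,-.06,-.04):
    s=q[abs(q[:,2]-tcp[2]-z)<.01]; print(z,(s.min(0)+s.max(0))/2-tcp)
plan((.5496,-.1485,.32),1.3448)
E
```

```text
[0.5681 0.0528 0.3337]
shaft low -0.11127615539407981
-0.1 [-0.0016 -0.0074 -0.0996]
-0.08 [-0.002  -0.0068 -0.08  ]
-0.06 [-0.0027 -0.0088 -0.0601]
-0.04 [-0.0002 -0.0071 -0.04  ]
units t [-6.67  0.92  0.38] psi 1.3449 yaw 0.0
```

drive_tool --steps '[{"tx": -0.95, "ty": 0.13, "tz": 0, "yaw": 0}, {"tx": -0.95, "ty": 0.13, "tz": 0, "yaw": 0}, {"tx": -0.95, "ty": 0.13, "tz": 0, "yaw": 0}, {"tx": -0.95, "ty": 0.13, "tz": 0, "yaw": 0}, {"tx": -0.95, "ty": 0.13, "tz": 0, "yaw": 0}]'

```text
time: 16.33
tcp_pos: [0.5528, -0.0913, 0.3277]
orientation: [-2.456, -1.956, 0.002]
wrist_force: [0.8, 0.2, -0.6]
opening: 0.0288
```

drive_tool --steps '[{"tx": -0.95, "ty": 0.13, "tz": 0, "yaw": 0}, {"tx": -0.95, "ty": 0.13, "tz": 0, "yaw": 0}, {"tx": 0, "ty": 0, "tz": 0, "yaw": 0}, {"tx": 0, "ty": 0, "tz": 0, "yaw": 0}, {"tx": 0, "ty": 0, "tz": 0, "yaw": 0}]'

```text
time: 16.75
tcp_pos: [0.5481, -0.1472, 0.3281]
orientation: [-2.457, -1.955, 0.001]
wrist_force: [0.0, -0.2, -0.9]
opening: 0.0284
```

```bash
python3 - <<'E'
from h import *
np.set_printoptions(precision=4,suppress=True)
tcp=np.array(r.sense()['tcp_pos']); print(tcp)
im,d=r.capture('scene'); P=cloud('scene',d)
q=P[(np.hypot(P[...,0]-tcp[0],P[...,1]-tcp[1])<.03)&(P[...,2]>.19)&(P[...,2]<tcp[2]-.01)]; print('shaft low',q[:,2].min()-tcp[2])
for z in(-.1,-.08,-.06,-.04):
    s=q[abs(q[:,2]-tcp[2]-z)<.01]; print(z,(s.min(0)+s.max(0))/2-tcp)
plan((.5496,-.1485,.1215),1.3448)
E
```

```text
[ 0.5481 -0.1472  0.3281]
shaft low -0.10803335929648017
-0.1 [-0.0013 -0.0074 -0.0992]
-0.08 [-0.0016 -0.0052 -0.0801]
-0.06 [-0.0009 -0.0074 -0.06  ]
-0.04 [ 0.0002 -0.0057 -0.04  ]
units t [-0.05  0.07  6.9 ] psi 1.3454 yaw 0.01
```

drive_tool --steps '[{"tx": -0.04, "ty": 0.07, "tz": 0.9, "yaw": 0}, {"tx": 0, "ty": 0, "tz": 0.9, "yaw": 0}, {"tx": 0, "ty": 0, "tz": 0.9, "yaw": 0}, {"tx": 0, "ty": 0, "tz": 0.9, "yaw": 0}, {"tx": 0, "ty": 0, "tz": 0.7, "yaw": 0}]'

```text
time: 17.22
tcp_pos: [0.5496, -0.1473, 0.1978]
orientation: [-2.454, -1.958, 0.001]
wrist_force: [0.4, 0.4, -1.1]
opening: 0.0287
```

drive_tool --steps '[{"tx": 0, "ty": 0, "tz": 0.2, "yaw": 0}, {"tx": 0, "ty": 0, "tz": 0, "yaw": 0}, {"tx": 0, "ty": 0, "tz": 0, "yaw": 0}]'

```text
time: 17.47
tcp_pos: [0.5508, -0.1487, 0.195]
orientation: [2.456, 1.958, 0.001]
wrist_force: [-0.4, 0.1, -0.2]
opening: 0.0284
```

```bash
python3 - <<'E'
from h import *
plan((.5496,-.1485,.1215),1.3448); print(r.sense()['tcp_pos'])
im,d=r.capture('scene'); cv2.imwrite('pics/scene9.png',cv2.resize(im[180:330,180:320,::-1],None,fx=4,fy=4))
E
```

```text
units t [-0.   -0.04  2.45] psi 1.346 yaw 0.01
[ 0.55080234 -0.1486966   0.19499102]
```

View pics/scene9.png

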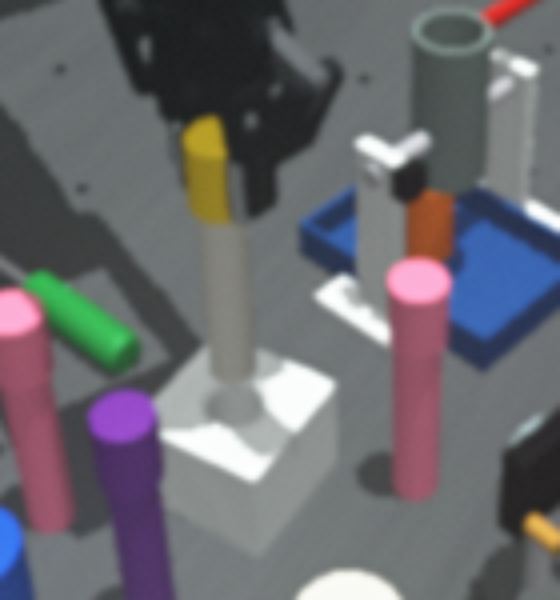

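The rod tip is directly over the hole (crop pixels 233,405), so I lower it.

drive_tool --steps '[{"tx": 0, "ty": -0.03, "tz": 0.3, "yaw": 0}, {"tx": 0, "ty": 0, "tz": 0.25, "yaw": 0}, {"tx": 0, "ty": 0, "tz": 0.25, "yaw": 0}, {"tx": 0, "ty": 0, "tz": 0.2, "yaw": 0}, {"tx": 0, "ty": 0, "tz": 0.2, "yaw": 0}]'

```text
time: 17.93
tcp_pos: [0.5491, -0.1491, 0.1572]
orientation: [-2.457, -1.956, 0.0]
wrist_force: [0.3, 0.1, -1.8]
opening: 0.029
```

drive_tool --steps '[{"tx": 0, "ty": 0, "tz": 0.3, "yaw": 0}, {"tx": 0, "ty": 0, "tz": 0.3, "yaw": 0}, {"tx": 0, "ty": 0, "tz": 0.3, "yaw": 0}, {"tx": 0, "ty": 0, "tz": 0.2, "yaw": 0}, {"tx": 0, "ty": 0, "tz": 0, "yaw": 0}]'

```text
time: 18.35
tcp_pos: [0.5482, -0.1486, 0.1231]
orientation: [-2.455, -1.955, 0.002]
wrist_force: [0.7, -0.2, -0.9]
opening: 0.0287
```

Smooth insertion. I make the last light push onto the hole's floor, then release.

drive_tool --steps '[{"tx": 0, "ty": 0, "tz": 0.07, "yaw": 0}, {"tx": 0, "ty": 0, "tz": 0, "yaw": 0}, {"tx": 0, "ty": 0, "tz": 0, "yaw": 0}]'

```text
time: 18.6
tcp_pos: [0.5497, -0.1492, 0.1234]
orientation: [2.457, 1.956, 0.001]
wrist_force: [0.1, -0.2, -0.6]
opening: 0.0287
```

drive_tool --steps '[{"tx": 0, "ty": 0, "tz": 0, "yaw": 0}, {"tx": 0, "ty": 0, "tz": 0, "yaw": 0}, {"tx": 0, "ty": 0, "tz": 0, "yaw": 0}, {"tx": 0, "ty": 0, "tz": 0, "yaw": 0}, {"tx": 0, "ty": 0, "tz": 0, "yaw": 0}]' --gripper 1

```text
time: 19.02
tcp_pos: [0.5495, -0.1492, 0.1233]
orientation: [2.457, 1.957, 0.0]
wrist_force: [1.3, 1.2, 0.9]
opening: 0.0851
```

drive_tool --steps '[{"tx": 0, "ty": 0, "tz": -0.4, "yaw": 0}, {"tx": 0, "ty": 0, "tz": -0.8, "yaw": 0}, {"tx": 0, "ty": 0, "tz": -0.9, "yaw": 0}, {"tx": 0, "ty": 0, "tz": -0.9, "yaw": 0}, {"tx": 0, "ty": 0, "tz": -0.9, "yaw": 0}]'

```text
time: 19.43
tcp_pos: [0.5493, -0.149, 0.2423]
orientation: [2.457, 1.957, 0.0]
wrist_force: [1.6, -0.5, -0.6]
opening: 0.0851
```

drive_tool --steps '[{"tx": 0, "ty": 0, "tz": -0.6, "yaw": 0}, {"tx": 0, "ty": 0, "tz": 0, "yaw": 0}, {"tx": 0, "ty": 0, "tz": 0, "yaw": 0}]'

```text
time: 19.68
tcp_pos: [0.5501, -0.1494, 0.26]
orientation: [2.455, 1.955, 0.002]
wrist_force: [0.1, 1.1, -0.9]
opening: 0.0854
```

```bash
python3 t.py 10; python3 w.py 5 ; python3 d.py | tail -2; python3 - <<'E'
from h import *
im,d=r.capture('scene'); P=cloud('scene',d); h=cv2.cvtColor(im,cv2.COLOR_RGB2HSV)
m=(cv2.inRange(h,(20,130,60),(36,255,255))>0)&(np.hypot(P[...,0]-.549,P[...,1]+.15)<.04); print('yellow z',np.percentile(P[m][:,2],[2,50,98]))
m=(cv2.inRange(h,(5,150,100),(18,255,255))>0)&(np.hypot(P[...,0]-.565,P[...,1]-.051)<.09); q=P[m]; print('plug',len(q),q.min(0),q.max(0))
E
```

```text
scene tube_mouth [([292.7, 184.8], 0.89), ([289.2, 221.0], 0.24)]
scene tube_foot [([287.3, 223.4], 0.93)]
scene bar_mid [([319.6, 173.2], 0.96)]
scene plug_mid [([287.6, 233.5], 0.52)]
102 0.17505723 [0.2302 0.9731 0.0019 0.5818 0.1182 0.172 ]
mouth ring 246 0.17324626 ((566.9586181640625, 54.89257049560547), 30.482385635375977)
top tube_mouth [([263.5, 206.0], 0.95)]
top tube_foot [([262.9, 207.1], 0.96)]
top bar_mid [([219.4, 190.5], 0.82)]
top plug_mid [([257.9, 216.5], 0.45)]
136 0.17661794 [ 0.2303  0.9731 -0.011   0.5789  0.1183  0.1726]
mouth ring 158 0.17616203 ((566.0557861328125, 57.77180862426758), 27.924406051635742)
[ 0.5662 -0.0778  0.3998] [[ 0.9746 -0.2144 -0.0647]
 [-0.2239 -0.9337 -0.2795]
 [-0.0005  0.2869 -0.958 ]]
20.2333 [ 0.5493 -0.1491  0.2577] [-0.0841 -0.196   0.8669] 0.08509570275965567
rod 1333 950 [ 0.5495 -0.1503  0.1594] ((549.5194702148438, -151.40155029296875), 14.978462219238281)
block 2972 ((548.7830200195312, -149.82327270507812), (74.09700775146484, 74.23527526855469), 88.70439910888672)
yellow z [0.12449658 0.15378982 0.16222958]
plug 156 [0.54387354 0.03483147 0.01043018] [0.56437761 0.05576273 0.06327895]
```

View pics/scene10.png

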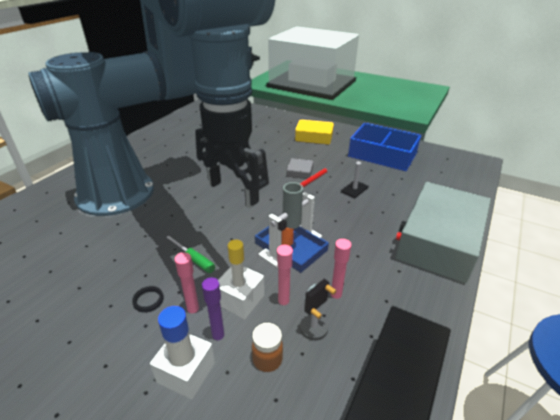

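```bash
python3 -c "
from h import *
print(r.sign_off())"
```

```text
the job is handed in; nothing more can be done
None
```

The job is done and handed in at about 20 s of the 72 s allowed. I tipped the tube up to its stop by the red bar and drove the plug out with the yellow-handled rod. I then drew the rod out and put it back in its stand.

My last checks, from the cameras and the arm's readings:
- **Tube:** upright. The bar had not moved between reaching the stop and the end (within about 0.5 mm), and it pushed back with about 28 N at the stop.
- **Plug:** standing upright in the blue tray, with its top at about 63 mm, below the tube's foot at 77 mm.
- **Rod:** fully seated, with its top at 159.4 mm, the same as before I took it.
- **Thick rod and other loose items:** they look undisturbed in the last picture. I did not measure their positions again.

The cameras disagree on the middle of the tube's mouth: the two fixed ones put it 4–7 mm off in y from the wrist camera, whose value I used. The rod went into the tube without catching. When I pressed the rod lightly at the end, I felt no contact with the bottom of the hole, so its seating rests on the camera height alone.

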